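# Put the stamps away and shut the stamp chest

### The job

Slide the chest's dark wooden cover open, put the red and the yellow hand stamp from the bench back into the chest, each upright and flat on the floor of the slot painted its own colour, then slide the cover fully shut. Leave the blue and green stamps in their slots and everything else on the bench where it is.

Things in the scene. Friction and masses are not known exactly. Their poses are not given: they have to be found in the camera images.
- chest: fixed pale wood chest 156 (x) x 248 (y) x 70 mm; origin: centre of underside; y along the slide. Its +y half is a bay (inside x -66..66, y 10..114 mm, floor 8 mm up), cut by ribs 4 mm thick, 12 mm above the floor, into 2 x 2 slots of 64 (x) x 50 (y) mm centred at x +-34, y 35 and 89. End wall and solid deck (-y half) are 56 mm high; side walls 12 mm thick, 70 high, 132 apart
- cover (a joint): slide of the cover: smooth flat dark wood board 132 (x) x 124 (y) x 12 mm between the side walls, underside 56.5 and top 68.5 mm above the bench, nothing to grip: push its end edges (about 2 N). 0 m = fully shut over the bay; grows as it moves to the chest's -y; 0.124 = fully open, wholly over the deck. Stays where it is left
- cover_lead (a point): middle of the cover's end edge towards the chest's +y, at half its thickness; chest y = 124 mm when shut, 0 when fully open. Axes as the chest's.
- cover_trail (a point): middle of the cover's other end edge, towards the chest's -y; chest y = 0 when shut, -124 mm when fully open. Axes as the chest's.
- stamp_red: hand stamp with red base 54 (x) x 40 (y) x 14 mm and an upright wooden grip bar on top, 12 (x) x 34 (y) x 28 mm, with a red band; 42 mm high in all, about 90 g; origin at the centre of its underside, z up; lying on the bench, upright
- stamp_yellow: hand stamp with yellow base 54 (x) x 40 (y) x 14 mm and an upright wooden grip bar on top, 12 (x) x 34 (y) x 28 mm, with a yellow band; 42 mm high in all, about 90 g; origin at the centre of its underside, z up; lying on the bench, upright
- stamp_blue: hand stamp with blue base 54 (x) x 40 (y) x 14 mm and an upright wooden grip bar on top, 12 (x) x 34 (y) x 28 mm, with a blue band; 42 mm high in all, about 90 g; origin at the centre of its underside, z up; already in its slot in the chest, to stay there
- stamp_green: hand stamp with green base 54 (x) x 40 (y) x 14 mm and an upright wooden grip bar on top, 12 (x) x 34 (y) x 28 mm, with a green band; 42 mm high in all, about 90 g; origin at the centre of its underside, z up; already in its slot in the chest, to stay there
- slot_red: the red painted floor of one of the chest's four slots (which one varies): the home of the red stamp; origin at the middle of that slot's floor, axes as the chest's
- slot_yellow: the yellow painted floor of one of the chest's four slots (which one varies): the home of the yellow stamp; origin at the middle of that slot's floor, axes as the chest's
- slot_blue: the blue painted floor of one of the chest's four slots (which one varies): the home of the blue stamp; origin at the middle of that slot's floor, axes as the chest's
- slot_green: the green painted floor of one of the chest's four slots (which one varies): the home of the green stamp; origin at the middle of that slot's floor, axes as the chest's
- glue: white plastic glue bottle, 60 mm across, 170 tall, standing; a bystander; origin at the centre of its underside
- jar_blue: glass jar with a blue label, 60 mm across, 65 tall; a bystander; origin at the centre of its underside
- tin_red: can with a red label, 68 mm across, 70 tall; a bystander; origin at the centre of its underside
- offcut: brown wood offcut, 40 x 90 x 25 mm, lying; a bystander; origin at the centre of its underside
- sander: cork sanding block, 50 x 100 x 30 mm, lying; a bystander; origin at the centre of its underside
- hammer: hammer lying flat; a bystander; origin at the centre of its underside
- mug: blue mug, 80 mm across, 80 tall; a bystander; origin at the centre of its underside
- brush: flat paint brush lying behind the chest; a bystander; origin at the centre of its underside
There are look-alikes about, which are no part of the job. What is shaped like the stamp_red but purple is not meant.

How it is judged:
On the way, in this order (a step that is already met when the one before it is completed fails the run):
1. the red and yellow stamps rest in their own slots and are let go, with the cover open (horizontal distance between stamp_red and slot_red below 0.009 m and z of stamp_red in the frame of slot_red below 0.004 m and angle between each of stamp_red, stamp_yellow's own z axis and vertical below 0.1 rad and linear speed of each of stamp_red, stamp_yellow below 0.02 m/s and horizontal distance between stamp_yellow and slot_yellow below 0.009 m and z of stamp_yellow in the frame of slot_yellow below 0.004 m and value of joint cover above 0.03 m and contact force between the fingers and stamp_red below 0.1 N and contact force between the fingers and stamp_yellow below 0.1 N), for 0.2 s.
2. the cover is pushed fully shut (value of joint cover below 0.005 m), for 0.2 s.
At the end, for the whole second after the job is handed in: The cover is shut to within 5 mm of its end, and all four stamps are at rest, upright (within 0.1 rad), on the floor (within 4 mm) of the slot of their own colour, within 9 mm of its middle (value of joint cover below 0.005 m and horizontal distance between stamp_red and slot_red below 0.009 m and z of stamp_red in the frame of slot_red below 0.004 m and angle between each of stamp_red, stamp_yellow, stamp_blue, stamp_green's own z axis and vertical below 0.1 rad and linear speed of each of stamp_red, stamp_yellow, stamp_blue, stamp_green below 0.02 m/s and horizontal distance between stamp_yellow and slot_yellow below 0.009 m and z of stamp_yellow in the frame of slot_yellow below 0.004 m and horizontal distance between stamp_blue and slot_blue below 0.009 m and z of stamp_blue in the frame of slot_blue below 0.004 m and horizontal distance between stamp_green and slot_green below 0.009 m and z of stamp_green in the frame of slot_green below 0.004 m); the robot touches nothing.
It fails at once if a bystander (glue, jar, tin, offcut, sanding block, hammer, mug or brush) is moved by more than 30 mm (distance of any of glue, jar_blue, tin_red, offcut, sander, hammer, mug, brush from where it was at the start of the episode above 0.03 m).
It fails at once if the blue or the green stamp leaves its slot (moved by more than 20 mm) (distance of any of stamp_blue, stamp_green from where it was at the start of the episode above 0.02 m).
It also fails if it takes over 72 s, if anything falls off the work surface, if the arm or the gripper's body presses on something with over 40 N, if the wrist force passes 120 N, or if a joint passes its speed limit or range.

### The arm

A 7-joint arm with a two-finger parallel gripper is mounted at the origin on the work surface. World frame = base frame: x ahead of the robot, y to its left, z up, the work surface at z = 0. Lengths are in m, angles in rad, forces in N, time in s.
With the tool pointing down it reaches from about 0.425 to 0.875 m from the base axis. Payload 4.7 kg.
Tool frame: the origin (TCP) lies midway between the tips of the shut fingers; the grasp point (between the pads) lies 19 mm behind it; z points along the fingers, y is the line along which they close (so a half turn about z gives the same grasp; the last joint's range is limited). The gripper opens to 87 mm and grips with 3 to 60 N. Pads are 19 mm wide; open, the fingers measure 117 mm over their backs; the gripper's body (75 mm by 190 mm) begins 51 mm behind the grasp point.
Start: joints at [1.3, 0.321, -0.07, 1.45, 0.023, 1.371, -0.057], TCP at [0.183, -0.624, 0.223] pointing down, gripper open.
Joint ranges: [-2.86, 2.86], [-0.3, 2.09], [-1.38, 1.24], [0.06, 2.45], [-1.56, 4.7], [0.09, 2.05], [-2.69, 2.69]. Speed limits (rad/s): [2.57, 2.57, 3.14, 3.14, 3.14, 3.14, 3.14].

### API

Orientations are given as a rotation vector (axis times angle).
In Python, from bench import ctrl, get_image, calibration gives the robot as it stands.
- The arm moves only by the tool apply_moves, never from a script. Its arguments are lists of equal length, an entry for each row: "dp": the shift along the tool's x, y, z in m, a list of three; "twist": the turn, a rotation vector about the tool's x, y, z in rad, a list of three; "fingers": the closure, from 0 (fully open) to 1 (shut). In form: {"dp": [[dx, dy, dz], ...], "twist": [[ax, ay, az], ...], "fingers": [fingers, ...]}. A call has 1 to 10 rows; each row shifts and turns the commanded pose from where the row before left it, along the tool's axes as they then stand; what a row does not reach is not made up. A row lasts 1/10 s, in which the tool goes at most 50 mm and 8.59 degrees, less where a joint would pass 70% of its speed; a pose out of reach is approached as far as the arm can. A call is refused whole if a number of a shift passes 0.05 or a number of a turn 0.15, either way. A call with a gripper value outside its range is refused whole. The fingers move at their own pace and stop on an object; "newtons" is the grip in N (left out, the last holds). Time passes only in rows, so rows that do not move let the fingers close. It gives the time, the measured TCP pose, the force, the opening and the grip force at its end, in the units of the state.
- ctrl.get_state(): the state, without advancing time (a new reading comes with each control period).
- get_image(name): name is "side" or "top"; returns the picture (384x512x3 uint8, red, green, blue); there is no depth.
- calibration(name): a dict with "fx", "fy", "cx", "cy" (pixels), "eye" and "attitude" of the camera in the world. Camera axes: x right, y up, looking along -z (the intrinsics and any distortion apply to the point x, -y, -z); pixel columns grow to the right and rows downward; lengths in m; the calibration is good to about 2 mm. A picture is of the moment at which its call begins. calibration takes no time and is no camera call.
- ctrl.close_job(): hands the job in; it is judged then, once.
The state is a dict: "time": time; "joint_positions": joint angles; "qd": joint speeds; "joint_torque": joint torques, N m; "position": TCP position; "tool_rot": TCP orientation; "ft_force": force on the tool from outside, world axes, zero at the start; "torque": the same for the moment, N m; "grip_width": opening from 0.0 (shut) to 1.0 (fully open); "grip_force": force on a finger pad.
Only numpy, scipy, OpenCV 4.12 (cv2) and the standard library are available. Lean on these libraries where they do the work, as an engineer would, in place of code of your own. Each camera call takes 0.05 s, during which the arm holds its last target. There are 200 camera calls.

## Working session

There is one attempt and no reset: what is moved stays moved. The work goes in short steps, Python scripts to look and compute and a tool call to move; the robot and the scene stay as the last step left them, time stands still between calls to the robot, and variables do not carry over. Pictures are saved under pics/ and viewed, at most 12 in all, crops included, and the job is handed in when it is done.

Besides the shell and the picture viewer there is one more tool, called after "Call:" as a command line: name --argument value ..., lists and objects as JSON in quotes. apply_moves: Moves the arm, as the interface text tells. Its arguments: {"type":"object","properties":{"dp":{"type":"array"},"twist":{"type":"array"},"fingers":{"type":"array"},"newtons":{"type":"number"}},"required":["dp","twist","fingers"]}

```bash
mkdir -p pics; python3 - <<'E'
from bench import ctrl,get_image,calibration
import cv2
for n in("top","side"):
    cv2.imwrite(f"pics/{n}0.png",get_image(n)[:,:,::-1]); print(calibration(n))
s=ctrl.get_state();print(s)
E
```

```text
{'fx': 364.8308298301122, 'fy': 364.8308298301122, 'cx': 251.70727118951584, 'cy': 191.88031023998596, 'eye': array([0.46848533, 0.02589944, 1.37538611]), 'attitude': array([ 0.06488872, -0.06543365, -1.59607924])}
{'fx': 461.1630500660666, 'fy': 461.1630500660666, 'cx': 249.55516148210552, 'cy': 187.44091618831777, 'eye': array([0.45432041, 1.08059241, 1.31935999]), 'attitude': array([ 0.04175325, -1.03060447, -2.8355761 ])}
{'time': 0.1, 'joint_positions': array([ 1.300093  ,  0.32173215, -0.07004699,  1.45156454,  0.02261387,
        1.37077007, -0.0569199 ]), 'qd': array([-0.00062069, -0.00294768,  0.00053101, -0.00343708,  0.00038396,
        0.0001039 , -0.00232132]), 'joint_torque': array([ 2.95893972e-05, -4.92569911e+01, -4.05368116e-01, -3.13399959e+01,
       -6.40697451e-02,  3.94903170e-02,  4.87530349e-05]), 'position': array([ 0.18241849, -0.62336778,  0.22157565]), 'tool_rot': array([-3.10816525e+00, -4.45584750e-01,  5.58625613e-04]), 'ft_force': array([0.34426462, 0.62775029, 0.00596277]), 'torque': array([-0.04722316, -0.0083223 , -0.02348777]), 'grip_force': 0.0, 'grip_width': 0.9984362298772181}
```

View pics/top0.png

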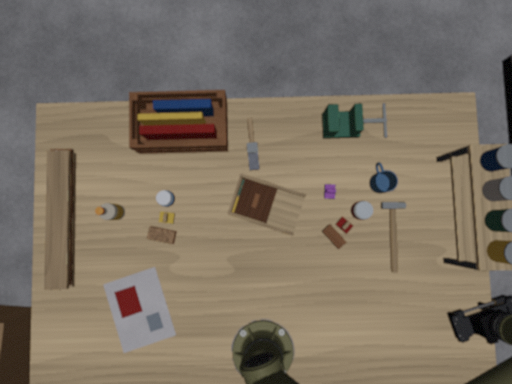

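View pics/side0.png

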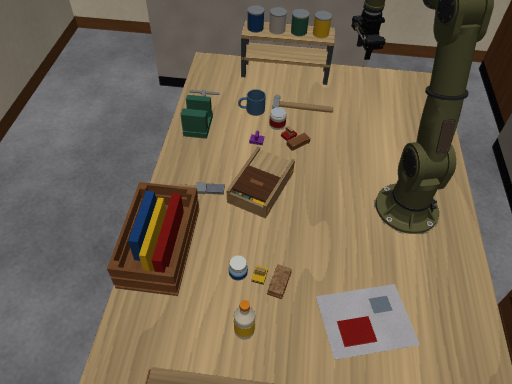

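The top view shows the chest at about (267,205), with the dark cover over its left (+y) half. Candidates for the red stamp are the red item at (344,225), the purple one at (330,191), which is the look-alike, and the tin at (363,210). The yellow stamp is at (167,217), beside the sanding block at (162,235) and the jar at (165,198). I'll confirm these in one enlarged mosaic.

```bash
cat > h.py <<'E'
import numpy as np,cv2
from bench import ctrl,get_image,calibration
from scipy.spatial.transform import Rotation as R
def ray(n,u,v):
    c=calibration(n);d=np.array([(u-c['cx'])/c['fx'],-(v-c['cy'])/c['fy'],-1.])
    return np.array(c['eye']),R.from_rotvec(c['attitude']).apply(d)
def onz(n,u,v,z):
    e,d=ray(n,u,v);return e+d*(z-e[2])/d[2]
def proj(n,p):
    c=calibration(n);q=R.from_rotvec(c['attitude']).inv().apply(np.array(p)-c['eye'])
    return c['cx']+c['fx']*q[0]/-q[2],c['cy']-c['fy']*q[1]/-q[2]
def crop(im,x,y,w,h,k):
    o=cv2.resize(im[y:y+h,x:x+w],None,fx=k,fy=k,interpolation=cv2.INTER_CUBIC)
    for t in range(-(-x//10)*10,x+w,10):
        cv2.line(o,((t-x)*k,0),((t-x)*k,4 if t%50 else 12),(255,255,255),1)
    for t in range(-(-y//10)*10,y+h,10):
        cv2.line(o,(0,(t-y)*k),(4 if t%50 else 12,(t-y)*k),(255,255,255),1)
    return o
E
python3 - <<'E'
from h import *
t=cv2.imread('pics/top0.png');s=cv2.imread('pics/side0.png')
a=np.hstack([crop(t,225,170,80,60,5),crop(t,310,180,80,60,5)])
b=np.hstack([crop(t,145,185,40,60,5),crop(s,225,150,80,60,5),crop(s,245,125,40,60,5)])
cv2.imwrite('pics/m0.png',np.vstack([a,b]))
E
```

```text
(no output)
```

View pics/m0.png

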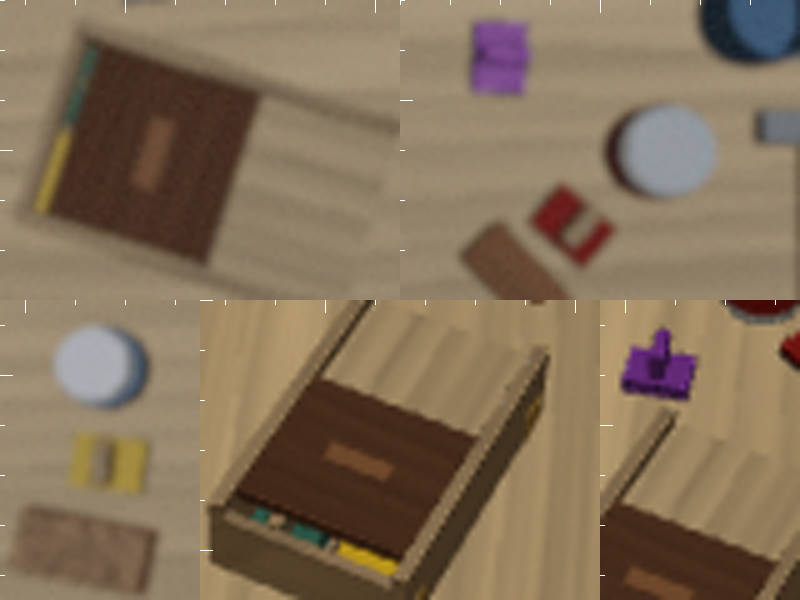

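The mosaic shows the red-based stamp with a wooden grip at top (344,225), apart from the purple look-alike at (330,191). The yellow stamp is at (167,217). The cover is ajar by a slit, with the green stamp in the far +x slot and the yellow empty floor in the far -x slot.

```bash
cat >> h.py <<'E'
def rect(n,im,win,lo,hi,z,k=4):
    x,y,w,h=win
    hsv=cv2.cvtColor(cv2.resize(im[y:y+h,x:x+w],None,fx=k,fy=k,interpolation=cv2.INTER_CUBIC),cv2.COLOR_RGB2HSV)
    m=cv2.inRange(hsv,np.array(lo),np.array(hi))
    m=cv2.morphologyEx(m,cv2.MORPH_OPEN,np.ones((5,5)))
    cs,_=cv2.findContours(m,cv2.RETR_EXTERNAL,cv2.CHAIN_APPROX_NONE)
    cs=[c for c in cs if cv2.contourArea(c)>60]
    P=np.vstack(cs)[:,0,:]; P=(P+.5)/k-.5+[x,y]
    W=np.array([onz(n,u,v,z)[:2] for u,v in P],np.float32)
    (c,s,a)=cv2.minAreaRect(W*1000)
    return np.round(c,1),np.round(s,1),round(a,1),np.round(cv2.boxPoints((c,s,a)),0).tolist()
E
python3 - <<'E'
from h import *
t=cv2.imread('pics/top0.png')[:,:,::-1]; s=cv2.imread('pics/side0.png')[:,:,::-1]
for p in [(255,200),(270,195),(344,220),(165,217),(240,190),(235,205),(290,205)]:
    print(p,cv2.cvtColor(t[p[1]:p[1]+1,p[0]:p[0]+1],cv2.COLOR_RGB2HSV)[0,0])
print('cover',rect('top',t,(225,170,80,60),(0,60,0),(20,255,90),.0685))
print('red top',rect('top',t,(333,214,22,22),(172,130,60),(180,255,255),.014))
print('red side',rect('side',s,(278,124,22,16),(172,130,40),(180,255,255),.010))
print('yel top',rect('top',t,(155,208,25,18),(22,125,80),(32,255,255),.014))
print('yel side',rect('side',s,(248,263,24,24),(22,150,60),(32,255,255),.010))
f=lambda u,v,z:np.round(onz('top',u,v,z)*1000)
print('wall',f(241.4,174.4,.07),f(228.6,213,.056),f(305,190,.07),f(294,234,.07))
E
```

```text
(255, 200) [ 12 131 109]
(270, 195) [ 11 135  66]
(344, 220) [  2 190 106]
(165, 217) [ 17  78 124]
(240, 190) [66 47 76]
(235, 205) [ 22 152 146]
(290, 205) [ 19  69 137]
cover (array([547.3,  13.5]), array([121.8, 129.5]), 70.8, [[466.0, -23.0], [588.0, -65.0], [629.0, 50.0], [506.0, 92.0]])Traceback (most recent call last):
  File "<stdin>", line 6, in <module>
  File "h.py", line 26, in rect
    P=np.vstack(cs)[:,0,:]; P=(P+.5)/k-.5+[x,y]
      ~~~~~~~~~^^^^
    return _nx.concatenate(arrs, 0, dtype=dtype, casting=casting)
           ~~~~~~~~~~~~~~~^^^^^^^^^^^^^^^^^^^^^^^^^^^^^^^^^^^^^^^
ValueError: need at least one array to concatenate
```

```bash
python3 - <<'E'
from h import *
t=cv2.imread('pics/top0.png')[:,:,::-1]; s=cv2.imread('pics/side0.png')[:,:,::-1]
red=((0,150,40),(6,255,255))
print('red top',rect('top',t,(333,214,22,22),*red,.014))
print('red side',rect('side',s,(278,124,22,16),*red,.010))
print('yel top',rect('top',t,(155,208,25,18),(20,120,80),(32,255,255),.014))
print('yel side',rect('side',s,(248,263,24,24),(20,150,60),(32,255,255),.010))
print('slit yel',rect('top',t,(228,185,20,30),(20,130,80),(32,255,255),.008))
f=lambda u,v,z:np.round(onz('top',u,v,z)*1000)
print('wall',f(241.4,174.4,.07),f(228.6,213,.07),f(305,190,.07),f(294,234,.07))
# chest y axis; print along-y of things
yaw=np.radians(-19.2);X=np.array([np.cos(yaw),np.sin(yaw)]);Y=np.array([-X[1],X[0]])
for p in[(241.4,174.4),(228.6,213),(305,190),(294,234)]:
    w=onz('top',*p,.07)[:2]*1000-[547.3,13.5];print(w@X,w@Y)
E
```

```text
red top (array([ 450. , -315.4]), array([48.8, 34.1]), 46.9, [[421.0, -322.0], [446.0, -345.0], [479.0, -309.0], [454.0, -286.0]])
red side (array([ 468. , -330.8]), array([61. , 96.9]), 49.4, [[411.0, -322.0], [485.0, -385.0], [525.0, -339.0], [451.0, -276.0]])
yel top (array([495.4, 344. ]), array([53.7, 37.5]), 81.0, [[473.0, 320.0], [510.0, 315.0], [518.0, 368.0], [481.0, 373.0]])
yel side (array([493.8, 345.7]), array([60.3, 41.9]), 80.7, [[468.0, 319.0], [510.0, 313.0], [519.0, 372.0], [478.0, 379.0]])
slit yel (array([537.8,  87.1]), array([10.1, 59.6]), 70.3, [[508.0, 92.0], [564.0, 72.0], [568.0, 82.0], [511.0, 102.0]])
wall [641.  60.  70.] [503. 109.  70.] [ 578. -167.   70.] [ 422. -122.   70.]
73.18358326689334 74.20373998534842
-72.99763576218469 75.23355934275232
88.86357405546403 -160.69889970023704
-73.23352328951638 -169.37591123021096
```

Estimated chest origin is about (0.5315, -0.032), yaw -19.2°, with the cover ajar by about 14 mm. Next I go beyond the lead edge.

```bash
cat >> h.py <<'E'
YAW=np.radians(-19.2);O=np.array([.5315,-.0318])
X=np.array([np.cos(YAW),np.sin(YAW)]);Y=np.array([-X[1],X[0]])
def ch(x,y): return O+x*X+y*Y
def go(xy,z,ang=None):
    """needed shift in present tool axes, and in the axes after turning tool y to world angle ang"""
    s=ctrl.get_state();M=R.from_rotvec(s['tool_rot'])
    d=np.array([*xy,z])-s['position']
    print('t',s['time'],'pos',np.round(s['position'],4),'dp now',np.round(M.inv().apply(d),4))
    if ang is not None:
        a=np.radians(ang);y=np.array([np.cos(a),np.sin(a),0]);zz=np.array([0,0,-1.])
        T=R.from_matrix(np.column_stack([np.cross(y,zz),y,zz]))
        print('twist',np.round((M.inv()*T).as_rotvec(),3),'dp after',np.round(T.inv().apply(d),4))
    return
E
python3 - <<'E'
from h import *
go(ch(0,.138),.12,-19.2)
E
```

```text
t 0.1 pos [ 0.1824 -0.6234  0.2216] dp now [ 0.5814 -0.5818  0.1025]
twist [-0.002 -0.001 -0.951] dp after [0.8115 0.1351 0.1016]
```

Call:
apply_moves --dp '[[0.04,-0.025,0],[0.04,-0.025,0],[0.04,-0.025,0],[0.04,-0.025,0],[0.04,-0.025,0],[0.035,-0.035,0],[0.035,-0.035,0],[0.035,-0.035,0],[0.035,-0.035,0],[0.035,-0.035,0]]' --twist '[[0,0,0],[0,0,0],[0,0,0],[0,0,0],[0,0,0],[0,0,0],[0,0,0],[0,0,0],[0,0,0],[0,0,0]]' --fingers '[1,1,1,1,1,1,1,1,1,1]'

```text
time: 1.1
position: [0.4586, -0.2286, 0.2223]
tool_rot: [3.11, 0.446, -0.0]
ft_force: [0.2, 0.4, 0.2]
grip_width: 0.174
grip_force: 0.0
```

Call:
apply_moves --dp '[[0.035,-0.035,0],[0.035,-0.035,0],[0.035,-0.035,0],[0.035,-0.035,0],[0.03,-0.035,0],[0.03,-0.035,0],[0.01,-0.035,0],[0,-0.035,0],[0,0,0],[0,0,0]]' --twist '[[0,0,0],[0,0,0],[0,0,0],[0,0,0],[0,0,0],[0,0,0],[0,0,0],[0,0,0],[0,0,0],[0,0,0]]' --fingers '[1,1,1,1,1,1,1,1,1,1]'

```text
time: 2.1
position: [0.5806, 0.098, 0.2222]
tool_rot: [3.109, 0.45, -0.001]
ft_force: [0.1, -1.5, 0.9]
grip_width: 0.006
grip_force: 0.0
```

Call:
apply_moves --dp '[[0,0,0],[0,0,0],[0,0,0],[0,0,0],[0,0,0],[0,0,0],[0,0,0],[0,0,0],[0,0,0]]' --twist '[[0,0,-0.14],[0,0,-0.14],[0,0,-0.14],[0,0,-0.14],[0,0,-0.14],[0,0,-0.14],[0,0,-0.11],[0,0,0],[0,0,0]]' --fingers '[1,1,1,1,1,1,1,1,1]'

```text
time: 3.0
position: [0.5813, 0.0954, 0.2222]
tool_rot: [2.566, 1.812, -0.001]
ft_force: [-1.0, 0.1, 0.6]
grip_width: 0.007
grip_force: 0.0
```

```bash
python3 - <<'E'
from h import *
go(ch(0,.138),.061,-19.2)
E
```

```text
t 3.0 pos [0.5813 0.0954 0.2222] dp now [ 0.0015 -0.0052  0.1612]
twist [-0.     0.001 -0.006] dp after [ 0.0015 -0.0052  0.1612]
```

Call:
apply_moves --dp '[[0.005,-0.005,0.04],[0,0,0.04],[0,0,0.04],[0,0,0.025],[0,0,0.015],[0,0,0],[0,0,0]]' --twist '[[0,0,-0.006],[0,0,0],[0,0,0],[0,0,0],[0,0,0],[0,0,0],[0,0,0]]' --fingers '[1,1,1,1,1,1,1]'

```text
time: 3.7
position: [0.5789, 0.1036, 0.0636]
tool_rot: [2.556, 1.825, 0.002]
ft_force: [0.2, -0.1, 0.8]
grip_width: 0.005
grip_force: 0.0
```

```bash
python3 - <<'E'
from h import *
t=get_image('top');s=get_image('side')
a=np.hstack([crop(t,225,165,80,70,5),crop(s,225,140,80,70,5)])
cv2.imwrite('pics/m1.png',a[:,:,::-1])
go(ch(0,.0),.061,-19.2)
E
```

```text
t 3.8 pos [0.5794 0.1038 0.0644] dp now [-0.1438 -0.0013  0.0032]
twist [ 0.003 -0.001  0.005] dp after [-0.1438 -0.0007  0.0034]
```

View pics/m1.png

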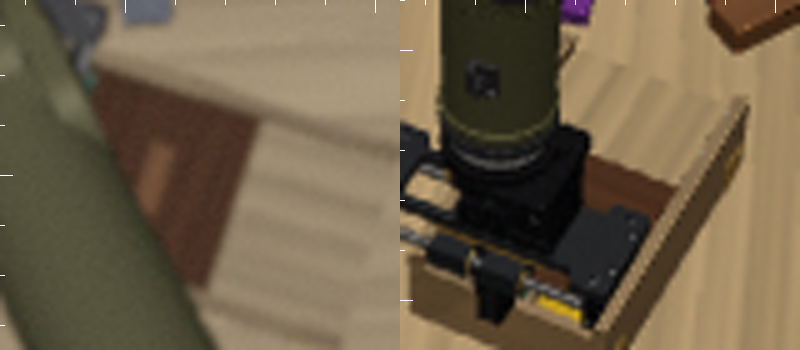

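The fingers stand just outside the end wall, around side pixel (242,195), with the cover's lead edge ahead of them. I push it open.

Call:
apply_moves --dp '[[-0.01,0,0.003],[-0.012,0,0],[-0.015,0,0],[-0.015,0,0],[-0.015,0,0],[-0.015,0,0],[-0.015,0,0]]' --twist '[[0,0,0],[0,0,0],[0,0,0],[0,0,0],[0,0,0],[0,0,0],[0,0,0]]' --fingers '[1,1,1,1,1,1,1]'

```text
time: 4.5
position: [0.5457, 0.0107, 0.0597]
tool_rot: [-2.556, -1.825, 0.0]
ft_force: [-0.3, 3.1, 1.5]
grip_width: 0.008
grip_force: 1.3
```

Call:
apply_moves --dp '[[-0.015,0,0],[-0.012,0,0],[-0.006,0,0],[0,0,0],[0,0,0]]' --twist '[[0,0,0],[0,0,0],[0,0,0],[0,0,0],[0,0,0]]' --fingers '[1,1,1,1,1]'

```text
time: 5.0
position: [0.5363, -0.0165, 0.0597]
tool_rot: [-2.553, -1.826, -0.007]
ft_force: [1.6, 9.2, -1.7]
grip_width: 0.008
grip_force: 4.2
```

```bash
python3 - <<'E'
from h import *
go(ch(0,.01),.061,-19.2)
E
```

```text
t 5.0 pos [ 0.5363 -0.0165  0.0597] dp now [-0.0061  0.0004 -0.0013]
twist [ 0.    -0.005  0.006] dp after [-0.0061  0.0005 -0.0013]
```

Call:
apply_moves --dp '[[0.01,0,-0.01],[0.02,0,-0.04],[0.045,0,-0.02],[0.045,0,-0.02],[0.045,0,-0.02],[0.045,0,-0.02],[0.045,0,0],[0.045,0,0],[0.045,0.015,0],[0,0,0]]' --twist '[[0,0,0],[0,0,0],[0,0,0],[0,0,0],[0,0,0],[0,0,0],[0,0,0],[0,0,0],[0,0,0],[0,0,0]]' --fingers '[1,1,1,0.5,0.5,0.5,0.5,0.5,0.5,0.5]'

```text
time: 6.0
position: [0.6618, 0.3078, 0.1869]
tool_rot: [-2.547, -1.831, 0.001]
ft_force: [-1.1, -0.1, -1.6]
grip_width: 0.479
grip_force: 0.0
```

```bash
python3 - <<'E'
from h import *
t=get_image('top');s=get_image('side')
a=np.hstack([crop(t,225,165,90,75,4),crop(s,220,140,100,75,4)])
cv2.imwrite('pics/m2.png',a[:,:,::-1])
cv2.imwrite('pics/top2.png',t[:,:,::-1]);cv2.imwrite('pics/side2.png',s[:,:,::-1])
print('cover',rect('top',t,(225,170,80,60),(0,60,0),(20,255,90),.0685))
print('yel slot',rect('top',t,(225,165,35,60),(20,130,80),(32,255,255),.008))
print('red',rect('top',t,(225,165,60,60),(0,150,40),(6,255,255),.008))
go((.495,.344),.15,81)
E
```

```text
cover (array([512.2, -84.5]), array([117.3, 129.2]), 70.3, [[432.0, -118.0], [553.0, -161.0], [593.0, -51.0], [471.0, -8.0]])
yel slot (array([531.3,  69.6]), array([47.4, 61. ]), 70.1, [[495.0, 58.0], [552.0, 37.0], [568.0, 82.0], [511.0, 102.0]])
red (array([512.7,  17.6]), array([42.4, 56.2]), 70.1, [[479.0, 7.0], [532.0, -12.0], [546.0, 28.0], [493.0, 47.0]])
t 6.1 pos [0.6618 0.3022 0.1884] dp now [-0.0142 -0.1713  0.0387]
twist [-0.002  0.    -1.743] dp after [0.1713 0.0152 0.0384]
```

View pics/m2.png

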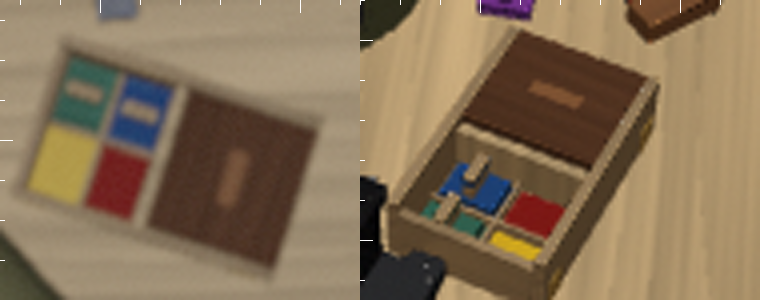

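The cover is fully open. Slots are green and blue (occupied), yellow at top (240,205), red at (254,210). Refined chest origin is (0.5334,-0.0262), yaw -19.8°. Now the yellow stamp.

Call:
apply_moves --dp '[[0,0,0],[0,0,0],[0,0,0],[0,0,0],[0,0,0],[0,0,0],[0,0,0],[0,0,0],[0,0,0],[0,0,0]]' --twist '[[0,0,-0.145],[0,0,-0.145],[0,0,-0.145],[0,0,-0.145],[0,0,-0.145],[0,0,-0.145],[0,0,-0.145],[0,0,-0.145],[0,0,-0.145],[0,0,-0.145]]' --fingers '[0.5,0.5,0.5,0.5,0.5,0.5,0.5,0.5,0.5,0.5]'

```text
time: 7.1
position: [0.6627, 0.2985, 0.1906]
tool_rot: [0.697, 3.06, -0.004]
ft_force: [0.4, -0.0, -0.5]
grip_width: 0.5
grip_force: 0.0
```

Call:
apply_moves --dp '[[0,0,0],[0,0,0],[0.04,0.005,0.01],[0.04,0.005,0.01],[0.04,0.005,0.01],[0.03,0,0.01],[0.02,0,0],[0,0,0],[0,0,0]]' --twist '[[0,0,-0.145],[0,0,-0.145],[0,0,0],[0,0,0],[0,0,0],[0,0,0],[0,0,0],[0,0,0],[0,0,0]]' --fingers '[0.5,0.5,0.5,0.5,0.5,0.5,0.5,0.5,0.5]'

```text
time: 8.0
position: [0.4982, 0.3417, 0.1502]
tool_rot: [0.256, 3.128, -0.004]
ft_force: [0.7, -0.2, -0.1]
grip_width: 0.499
grip_force: 0.0
```

```bash
sed -i 's/radians(-19.2);O=.*/radians(-19.8);O=np.array([.5334,-.0262])/' h.py; python3 - <<'E'
from h import *
go((.495,.3455),.018,81)
E
```

```text
t 8.0 pos [0.4982 0.3417 0.1502] dp now [0.0042 0.0035 0.1321]
twist [-0.002  0.004 -0.006] dp after [0.0037 0.0032 0.1322]
```

Call:
apply_moves --dp '[[0.004,0.003,0.03],[0,0,0.04],[0,0,0.03],[0,0,0.02],[0,0,0.012],[0,0,0],[0,0,0],[0,0,0],[0,0,0],[0,0,0]]' --twist '[[-0.002,0.004,-0.006],[0,0,0],[0,0,0],[0,0,0],[0,0,0],[0,0,0],[0,0,0],[0,0,0],[0,0,0],[0,0,0]]' --fingers '[0.5,0.5,0.5,0.5,0.5,0.5,1,1,1,1]' --newtons 20

```text
time: 9.0
position: [0.493, 0.3482, 0.0183]
tool_rot: [-0.243, -3.13, -0.004]
ft_force: [1.2, 0.4, -0.5]
grip_width: 0.223
grip_force: 0.0
```

```bash
python3 - <<'E'
from h import *
s=ctrl.get_state();print(s['grip_width']*87,s['grip_force'])
go(ch(-.034,.089),.12,-19.8)
E
```

```text
19.407156207495103 0.0
t 9.0 pos [0.493  0.3482 0.0183] dp now [-0.0808 -0.2696 -0.1026]
twist [-1.000e-03 -4.000e-03  1.762e+00] dp after [-0.2496  0.1308 -0.1017]
```

Call:
apply_moves --dp '[[0,0,0],[0,0,0],[0,0,0],[0,0,-0.015],[0,0,-0.04],[0,0,-0.04],[0,0,-0.02],[0,0,0]]' --twist '[[0,0,0],[0,0,0],[0,0,0],[0,0,0],[0,0,0],[0,0,0],[0,0,0],[0,0,0]]' --fingers '[1,1,1,1,1,1,1,1]'

```text
time: 9.8
position: [0.4943, 0.3497, 0.1365]
tool_rot: [0.242, 3.131, 0.01]
ft_force: [-0.6, -0.2, -1.8]
grip_width: 0.137
grip_force: 20.0
```

```bash
python3 - <<'E'
from h import *
s=get_image('side');st=ctrl.get_state();print(st['grip_width']*87,st['grip_force'])
u,v=map(int,proj('side',st['position']));print(u,v)
cv2.imwrite('pics/g1.png',crop(s,u-30,v-30,60,60,8)[:,:,::-1])
try: print(rect('side',s,(u-25,v-25,50,50),(20,150,60),(32,255,255),st['position'][2]-.010))
except Exception as e:print(e)
go(ch(-.034,.089),.12,-19.8)
E
```

```text
12.035633379403176 19.999802245292813
260 254
need at least one array to concatenate
t 9.85 pos [0.4936 0.3485 0.1342] dp now [-0.0806 -0.2703  0.013 ]
twist [ 1.000e-03 -5.000e-03  1.762e+00] dp after [-0.2501  0.1304  0.0142]
```

View pics/g1.png

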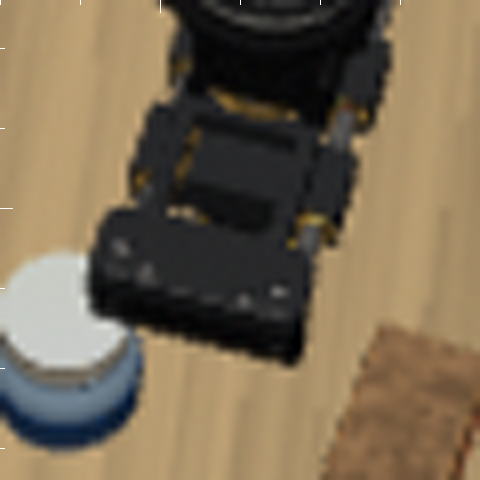

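Gripper at 12.0 mm opening and 20 N, so the bar is held; the stamp itself is hidden behind the gripper in this view. Now turn and carry it to the yellow slot.

Call:
apply_moves --dp '[[0,0,0],[0,0,0],[0,0,0],[0,0,0],[0,0,0],[0,0,0],[0,0,0],[0,0,0],[0,0,0],[0,0,0]]' --twist '[[0,0,0.145],[0,0,0.145],[0,0,0.145],[0,0,0.145],[0,0,0.145],[0,0,0.145],[0,0,0.145],[0,0,0.145],[0,0,0.145],[0,0,0.145]]' --fingers '[1,1,1,1,1,1,1,1,1,1]'

```text
time: 10.85
position: [0.4921, 0.3469, 0.1307]
tool_rot: [-2.262, -2.173, 0.006]
ft_force: [0.8, -0.4, -0.6]
grip_width: 0.138
grip_force: 20.0
```

Call:
apply_moves --dp '[[0,0,0],[0,0,0],[-0.035,0.02,0],[-0.035,0.02,0],[-0.035,0.02,0],[-0.035,0.02,0],[-0.035,0.02,0],[-0.035,0.015,0],[-0.03,0.015,0],[-0.01,0,0]]' --twist '[[0,0,0.145],[0,0,0.145],[0,0,0.02],[0,0,0],[0,0,0],[0,0,0],[0,0,0],[0,0,0],[0,0,0],[0,0,0]]' --fingers '[1,1,1,1,1,1,1,1,1,1]'

```text
time: 11.85
position: [0.5316, 0.063, 0.1298]
tool_rot: [-2.572, -1.797, 0.007]
ft_force: [0.0, -0.2, -1.5]
grip_width: 0.138
grip_force: 20.0
```

Call:
apply_moves --dp '[[0,0,0],[0,0,0]]' --twist '[[0,0,0],[0,0,0]]' --fingers '[1,1]'

```text
time: 12.05
position: [0.5311, 0.0701, 0.131]
tool_rot: [-2.563, -1.807, 0.003]
ft_force: [0.1, 0.7, -0.6]
grip_width: 0.141
grip_force: 20.0
```

```bash
python3 - <<'E'
from h import *
s=get_image('side')
go(ch(-.034,.089),.026,-19.8)
go(ch(-.034,.089),.026,-19.8)
z=ctrl.get_state()['position'][2]
cv2.imwrite('pics/g2.png',crop(s,215,130,100,75,7)[:,:,::-1])
E
```

```text
t 12.1 pos [0.5313 0.0707 0.1313] dp now [-0.0017  0.0014  0.1053]
twist [-0.005 -0.002  0.004] dp after [-0.0015  0.0008  0.1053]
t 12.1 pos [0.5313 0.0707 0.1313] dp now [-0.0017  0.0014  0.1053]
twist [-0.005 -0.002  0.004] dp after [-0.0015  0.0008  0.1053]
```

View pics/g2.png

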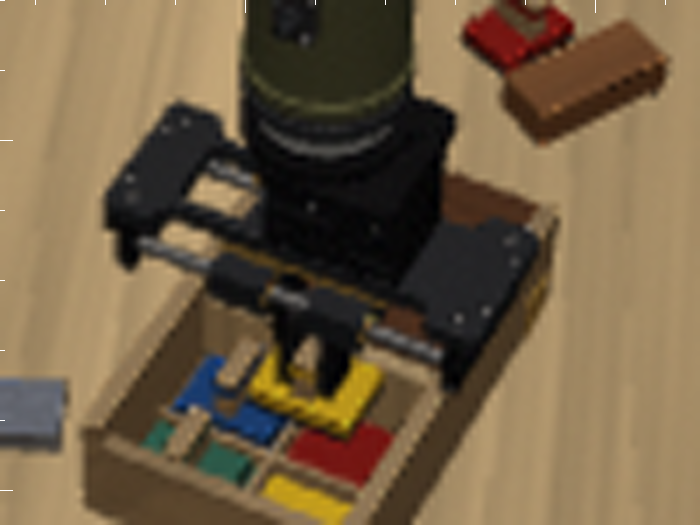

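```bash
python3 - <<'E'
from h import *
p=ctrl.get_state()['position'][:2]
for u,v in [(249,388),(347,424),(383,375)]:
    w=onz('side',215+u/7,130+v/7,.127)[:2]-p;print(np.round([w@X*1000,w@Y*1000],1))
E
```

```text
[22.  17.9]
[-29.7  16.1]
[-31.8 -19.9]
```

```bash
python3 - <<'E'
from h import *
s=cv2.imread('pics/side2.png')[:,:,::-1]
c,sz,a,b=rect('side',s,(240,180,40,25),(0,150,40),(6,255,255),.008)
for q in [c]+b:
    w=np.array(q)/1000-O;print(np.round([w@X*1000,w@Y*1000],1))
go(ch(-.034,.089),.026,-19.8)
E
```

```text
[-26.8  29.2]
[-49.4   9. ]
[-4.4  8.2]
[-4.5 49.6]
[-49.1  49.5]
t 12.1 pos [0.5313 0.0707 0.1313] dp now [-0.0017  0.0014  0.1053]
twist [-0.005 -0.002  0.004] dp after [-0.0015  0.0008  0.1053]
```

In the side view, the held stamp's offset from the fingers matches the camera's own bias on the slot, so the stamp is centred. Lowering it now.

Call:
apply_moves --dp '[[-0.002,0.001,0.03],[0,0,0.03],[0,0,0.02],[0,0,0.01],[0,0,0.006],[0,0,0.005],[0,0,0.003],[0,0,0]]' --twist '[[-0.005,-0.002,0.004],[0,0,0],[0,0,0],[0,0,0],[0,0,0],[0,0,0],[0,0,0],[0,0,0]]' --fingers '[1,1,1,1,1,1,1,1]'

```text
time: 12.9
position: [0.5324, 0.0665, 0.0279]
tool_rot: [2.571, 1.803, 0.0]
ft_force: [0.8, 0.1, -0.8]
grip_width: 0.138
grip_force: 20.0
```

```bash
python3 - <<'E'
from h import *
go(ch(-.034,.089),.026,-19.8);print(ctrl.get_state()['ft_force'])
E
```

```text
t 12.9 pos [0.5324 0.0665 0.0279] dp now [ 0.0021 -0.0017  0.0019]
twist [ 0.001  0.001 -0.002] dp after [ 0.0021 -0.0016  0.0019]
[ 0.76992759  0.06087243 -0.77285585]
```

Call:
apply_moves --dp '[[0.002,-0.001,0.002],[0,0,0],[0,0,0],[0,0,0],[0,0,0],[0,0,-0.01],[0,0,-0.03],[0,0,-0.04],[0,0,-0.04],[0,0,-0.02]]' --twist '[[0,0,0],[0,0,0],[0,0,0],[0,0,0],[0,0,0],[0,0,0],[0,0,0],[0,0,0],[0,0,0],[0,0,0]]' --fingers '[1,0.72,0.72,0.72,0.72,0.72,0.72,0.72,0.72,0.72]'

```text
time: 13.9
position: [0.5335, 0.0695, 0.1701]
tool_rot: [2.568, 1.801, 0.007]
ft_force: [0.2, 0.7, 0.4]
grip_width: 0.281
grip_force: 0.0
```

```bash
python3 - <<'E'
from h import *
t=cv2.imread('pics/top0.png')[:,:,::-1]
go((.450,-.3165),.13,47)
E
```

```text
t 13.9 pos [0.5335 0.0695 0.1701] dp now [-0.3914  0.0527  0.04  ]
twist [ 0.006  0.003 -1.168] dp after [-0.2022 -0.3392  0.0401]
```

Call:
apply_moves --dp '[[-0.03,0.005,0],[-0.04,0.005,0],[-0.04,0.005,0],[-0.04,0.005,0],[-0.04,0.005,0],[-0.04,0.005,0],[-0.04,0.005,0],[-0.04,0.005,0],[-0.04,0.005,0],[-0.03,0.008,0]]' --twist '[[0.006,0.003,0],[0,0,0],[0,0,0],[0,0,0],[0,0,0],[0,0,0],[0,0,0],[0,0,0],[0,0,0],[0,0,0]]' --fingers '[0.5,0.5,0.5,0.5,0.5,0.5,0.5,0.5,0.5,0.5]'

```text
time: 14.9
position: [0.4507, -0.3094, 0.1656]
tool_rot: [-2.571, -1.798, 0.003]
ft_force: [-0.7, 0.3, 0.0]
grip_width: 0.5
grip_force: 0.0
```

Call:
apply_moves --dp '[[0,0,0],[0,0,0],[0,0,0],[0,0,0],[0,0,0],[0,0,0],[0,0,0],[0,0,0],[0,0,0],[0,0,0]]' --twist '[[0,0,-0.146],[0,0,-0.146],[0,0,-0.146],[0,0,-0.146],[0,0,-0.146],[0,0,-0.146],[0,0,-0.146],[0,0,-0.146],[0,0,0],[0,0,0]]' --fingers '[0.5,0.5,0.5,0.5,0.5,0.5,0.5,0.5,0.5,0.5]'

```text
time: 15.9
position: [0.4521, -0.3066, 0.1652]
tool_rot: [-1.155, -2.916, -0.003]
ft_force: [0.3, 0.3, 0.2]
grip_width: 0.5
grip_force: 0.0
```

```bash
python3 - <<'E'
from h import *
t=get_image('top');cv2.imwrite('pics/top3.png',t[:,:,::-1])
c,sz,a,b=rect('top',t,(225,165,60,60),(20,120,80),(32,255,255),.022)
for q in [c]+b:
    w=np.array(q)/1000-O;print(np.round([w@X*1000,w@Y*1000],1))
go((.450,-.3165),.05,47)
E
```

```text
[-34.7  88.8]
[-65.9  63.7]
[-3.6 64.8]
[ -4.1 113.5]
[-65.8 113.6]
t 15.95 pos [ 0.4521 -0.3065  0.1651] dp now [-0.0059 -0.0087  0.115 ]
twist [-0.    -0.005 -0.003] dp after [-0.0053 -0.0087  0.1151]
```

Call:
apply_moves --dp '[[-0.006,-0.009,0.03],[0,0,0.04],[0,0,0.03],[0,0,0],[0,0,0]]' --twist '[[0,-0.005,-0.003],[0,0,0],[0,0,0],[0,0,0],[0,0,0]]' --fingers '[0.5,0.5,0.5,0.5,0.5]'

```text
time: 16.45
position: [0.4504, -0.3169, 0.0651]
tool_rot: [-1.148, -2.923, -0.001]
ft_force: [-0.1, -0.2, -0.1]
grip_width: 0.499
grip_force: 0.0
```

```bash
python3 - <<'E'
from h import *
go((.450,-.3165),.018,47)
s=get_image('side');t=cv2.imread('pics/top3.png')[:,:,::-1]
cv2.imwrite('pics/m3.png',np.hstack([crop(s,260,105,50,45,8),crop(t,225,170,45,45,8)])[:,:,::-1])
E
```

```text
t 16.45 pos [ 0.4504 -0.3169  0.0651] dp now [0.0005 0.0001 0.0471]
twist [ 0.    -0.001  0.002] dp after [0.0006 0.0001 0.0471]
```

View pics/m3.png

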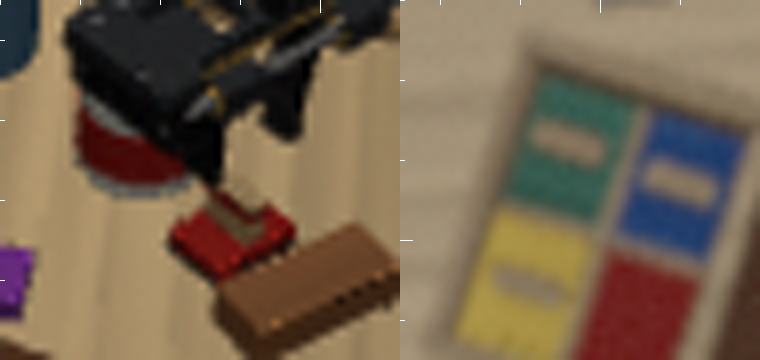

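```bash
python3 - <<'E'
from h import *
p=ctrl.get_state()['position']
for z in(.065,.042,.014):
    u,v=proj('side',[p[0],p[1],z]);print((u-260)*8,(v-105)*8)
E
```

```text
231.84071416450433 146.6129727501151
228.12236902952145 180.52238303263016
223.68925439492932 220.95012642835218
```

```bash
python3 - <<'E'
from h import *
for u,v in [(169,238),(222,272),(296,230),(248,200)]:
    print(np.round(onz('side',260+u/8,105+v/8,.012)[:2]*1000,1))
E
```

```text
[ 478. -303.]
[ 449.3 -282.1]
[ 413.9 -318.3]
[ 439.9 -337.1]
```

Call:
apply_moves --dp '[[0.003,0,0.02],[0,0,0.017],[0,0,0.01],[0,0,0],[0,0,0],[0,0,0],[0,0,0],[0,0,0],[0,0,0],[0,0,0]]' --twist '[[0,0,0],[0,0,0],[0,0,0],[0,0,0],[0,0,0],[0,0,0],[0,0,0],[0,0,0],[0,0,0],[0,0,0]]' --fingers '[0.5,0.5,0.5,0.5,1,1,1,1,1,1]'

```text
time: 17.5
position: [0.448, -0.3151, 0.0179]
tool_rot: [-1.147, -2.924, 0.0]
ft_force: [-0.3, -0.2, 2.3]
grip_width: 0.137
grip_force: 20.0
```

Call:
apply_moves --dp '[[0,0,0],[0,0,0],[0,0,-0.015],[0,0,-0.04],[0,0,-0.04],[0,0,-0.02],[0,0,0]]' --twist '[[0,0,0],[0,0,0],[0,0,0],[0,0,0],[0,0,0],[0,0,0],[0,0,0]]' --fingers '[1,1,1,1,1,1,1]'

```text
time: 18.2
position: [0.4501, -0.3163, 0.1369]
tool_rot: [1.145, 2.919, -0.004]
ft_force: [0.1, -0.1, -1.0]
grip_width: 0.137
grip_force: 20.0
```

```bash
python3 - <<'E'
from h import *
go(ch(-.034,.035),.13,-19.8)
E
```

```text
t 18.2 pos [ 0.4501 -0.3163  0.1369] dp now [0.1812 0.2883 0.0057]
twist [0.004 0.006 1.169] dp after [ 0.3362 -0.0539  0.0069]
```

Call:
apply_moves --dp '[[0,0,0],[0,0,0],[0,0,0],[0,0,0],[0,0,0],[0,0,0],[0,0,0],[0,0,0],[0.03,-0.006,0],[0.04,-0.006,0]]' --twist '[[0,0,0.146],[0,0,0.146],[0,0,0.146],[0,0,0.146],[0,0,0.146],[0,0,0.146],[0,0,0.146],[0,0,0.147],[0,0,0],[0,0,0]]' --fingers '[1,1,1,1,1,1,1,1,1,1]'

```text
time: 19.2
position: [0.4588, -0.246, 0.1313]
tool_rot: [-2.573, -1.798, 0.002]
ft_force: [0.5, 0.7, -0.0]
grip_width: 0.132
grip_force: 20.0
```

Call:
apply_moves --dp '[[0.04,-0.006,0],[0.04,-0.006,0],[0.04,-0.006,0],[0.04,-0.006,0],[0.04,-0.006,0],[0.03,-0.006,0],[0.02,-0.006,0],[0.016,0,0],[0,0,0],[0,0,0]]' --twist '[[0,0,0],[0,0,0],[0,0,0],[0,0,0],[0,0,0],[0,0,0],[0,0,0],[0,0,0],[0,0,0],[0,0,0]]' --fingers '[1,1,1,1,1,1,1,1,1,1]'

```text
time: 20.2
position: [0.5103, 0.0188, 0.1319]
tool_rot: [-2.569, -1.806, 0.003]
ft_force: [0.4, -0.6, -2.3]
grip_width: 0.138
grip_force: 20.0
```

```bash
python3 - <<'E'
from h import *
s=get_image('side')
go(ch(-.034,.035),.026,-19.8)
cv2.imwrite('pics/g3.png',crop(s,215,130,100,75,8)[:,:,::-1])
E
```

```text
t 20.25 pos [0.5104 0.0181 0.132 ] dp now [0.0012 0.0029 0.106 ]
twist [-0.002  0.001 -0.001] dp after [0.0011 0.0027 0.106 ]
```

View pics/g3.png

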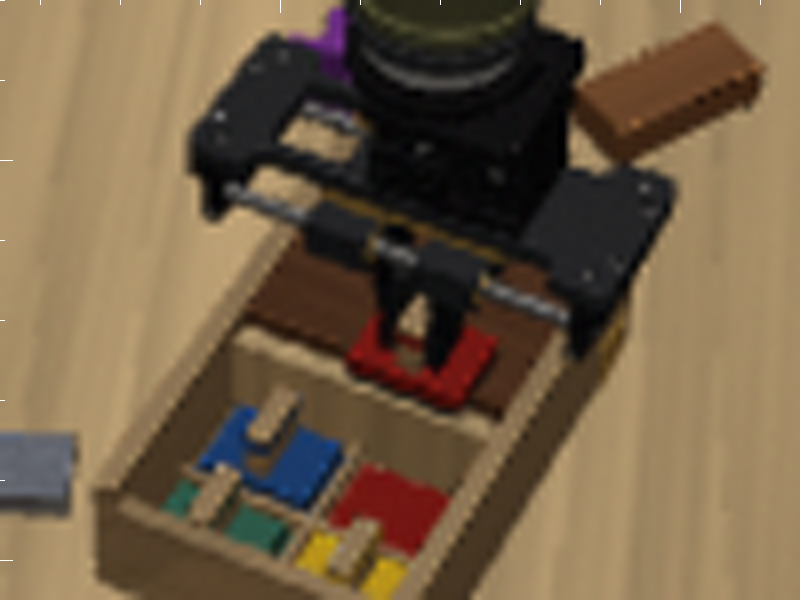

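```bash
python3 - <<'E'
from h import *
p=ctrl.get_state()['position'][:2]
for u,v in [(347,358),(460,397),(498,343)]:
    w=onz('side',215+u/8,130+v/8,.1277)[:2]-p;print(np.round([w@X*1000,w@Y*1000],1))
E
```

```text
[21.7 19.5]
[-30.9  16.8]
[-32.3 -18.9]
```

The red stamp is level and centred in the fingers, and the yellow one sits in its slot at crop (350,560). Lowering the red one.

Call:
apply_moves --dp '[[0.001,0.003,0.03],[0,0,0.03],[0,0,0.02],[0,0,0.01],[0,0,0.006],[0,0,0.005],[0,0,0.003],[0,0,0]]' --twist '[[0,0,0],[0,0,0],[0,0,0],[0,0,0],[0,0,0],[0,0,0],[0,0,0],[0,0,0]]' --fingers '[1,1,1,1,1,1,1,1]'

```text
time: 21.05
position: [0.5145, 0.0192, 0.0291]
tool_rot: [-2.571, -1.806, -0.0]
ft_force: [-0.6, -0.7, -0.5]
grip_width: 0.137
grip_force: 20.0
```

```bash
python3 - <<'E'
from h import *
go(ch(-.034,.035),.026,-19.8);print(ctrl.get_state()['ft_force'])
E
```

```text
t 21.05 pos [0.5145 0.0192 0.0291] dp now [-0.0013 -0.0008  0.0031]
twist [-0.    -0.    -0.001] dp after [-0.0013 -0.0008  0.0031]
[-0.63518529 -0.67218361 -0.46012936]
```

Lower 2 mm more, release, rise, then head beyond the cover's trailing end while the chest is in view.

Call:
apply_moves --dp '[[-0.001,-0.001,0.002],[0,0,0],[0,0,0],[0,0,0],[0,0,0],[0,0,-0.01],[0,0,-0.03],[0,0,-0.04],[0,0,-0.03],[-0.02,0,0]]' --twist '[[0,0,0],[0,0,0],[0,0,0],[0,0,0],[0,0,0],[0,0,0],[0,0,0],[0,0,0],[0,0,0],[0,0,0]]' --fingers '[1,0.72,0.72,0.72,0.72,0.72,0.72,0.72,0.72,1]'

```text
time: 22.05
position: [0.5101, 0.003, 0.1424]
tool_rot: [2.562, 1.809, 0.013]
ft_force: [0.5, -0.4, 0.3]
grip_width: 0.244
grip_force: 0.0
```

Call:
apply_moves --dp '[[-0.035,0.002,0],[-0.035,0,0],[-0.035,0,0],[-0.035,0,0],[-0.02,0,0],[0,0,0],[0,0,0]]' --twist '[[0,0,0],[0,0,0],[0,0,0],[0,0,0],[0,0,0],[0,0,0],[0,0,0]]' --fingers '[1,1,1,1,1,1,1]'

```text
time: 22.75
position: [0.4542, -0.1508, 0.1373]
tool_rot: [-2.571, -1.805, -0.001]
ft_force: [-0.2, 1.1, 0.5]
grip_width: 0.004
grip_force: 0.0
```

```bash
python3 - <<'E'
from h import *
s=get_image('side');t=get_image('top')
go(ch(0,-.145),.062,-19.8)
cv2.imwrite('pics/m4.png',np.hstack([crop(s,220,165,60,50,6),crop(t,225,165,60,50,6)])[:,:,::-1])
for n,lo,hi in(('g',(60,90,30),(95,255,255)),('b',(100,140,40),(125,255,255)),('y',(20,120,80),(32,255,255)),('r',(0,150,40),(6,255,255))):
    c,sz,a,b=rect('top',t,(225,165,60,60),lo,hi,.02);w=c/1000-O;print(n,np.round([w@X*1000,w@Y*1000],1),sz,a)
E
```

```text
t 22.85 pos [ 0.4545 -0.1498  0.1371] dp now [-0.0021  0.0324  0.0751]
twist [-0.    -0.001  0.002] dp after [-0.002   0.0324  0.0751]
g [33.6 88.3] [37.2 52.6] 70.3
b [34.  34.1] [37.4 53.3] 70.4
y [-34.7  88.9] [49.5 62.6] 70.1
r [-34.8  34.4] [41.9 56.3] 68.9
```

View pics/m4.png

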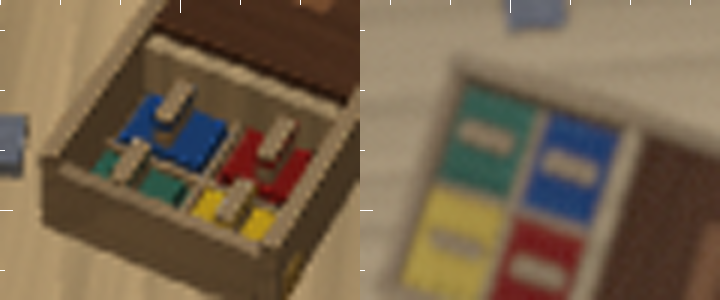

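All four stamps are seated in their own slots, and the red and yellow bars are central in both views. Now I close the cover.

Call:
apply_moves --dp '[[-0.004,0.032,0],[0,0,0.035],[0,0,0.03],[0,0,0.009],[0,0,0],[0.01,0,0],[0.012,0,0],[0.015,0,0],[0.015,0,0],[0.015,0,0]]' --twist '[[0,0,0],[0,0,0],[0,0,0],[0,0,0],[0,0,0],[0,0,0],[0,0,0],[0,0,0],[0,0,0],[0,0,0]]' --fingers '[1,1,1,1,1,1,1,1,1,1]'

```text
time: 23.85
position: [0.5064, -0.1025, 0.0642]
tool_rot: [2.568, 1.805, 0.001]
ft_force: [0.1, -2.6, -0.8]
grip_width: 0.002
grip_force: 1.3
```

```bash
python3 - <<'E'
from h import *
go(ch(0,-.01),.061,-19.8);print(ctrl.get_state()['ft_force'])
E
```

```text
t 23.85 pos [ 0.5064 -0.1025  0.0642] dp now [ 0.0709 -0.0005  0.0031]
twist [ 0.002  0.001 -0.   ] dp after [ 0.0709 -0.0005  0.0032]
[ 0.08984988 -2.55112918 -0.81014666]
```

Call:
apply_moves --dp '[[0.015,0,0.002],[0.015,0,0],[0.015,0,0],[0.012,0,0],[0.007,0,0],[0.004,0,0],[0.001,0,0],[0,0,0]]' --twist '[[0,0,0],[0,0,0],[0,0,0],[0,0,0],[0,0,0],[0,0,0],[0,0,0],[0,0,0]]' --fingers '[1,1,1,1,1,1,1,1]'

```text
time: 24.65
position: [0.5284, -0.0376, 0.0606]
tool_rot: [-2.57, -1.805, 0.0]
ft_force: [0.1, 0.1, 0.3]
grip_width: 0.005
grip_force: 0.0
```

Call:
apply_moves --dp '[[0.002,0,0],[0.001,0,0],[0,0,0]]' --twist '[[0,0,0],[0,0,0],[0,0,0]]' --fingers '[1,1,1]'

```text
time: 24.95
position: [0.5286, -0.0369, 0.0604]
tool_rot: [-2.572, -1.804, 0.005]
ft_force: [-3.6, -4.0, 2.2]
grip_width: 0.005
grip_force: 2.5
```

```bash
python3 - <<'E'
from h import *
go(ch(0,-.01),.061,-19.8);print(ctrl.get_state()['ft_force'])
E
```

```text
t 24.95 pos [ 0.5286 -0.0369  0.0604] dp now [ 0.0017  0.0009 -0.0006]
twist [-0.002  0.003 -0.002] dp after [ 0.0017  0.0009 -0.0006]
[-3.58840577 -3.95084372  2.19955374]
```

Call:
apply_moves --dp '[[0.002,0,0],[0.002,0,0],[0,0,0]]' --twist '[[0,0,0],[0,0,0],[0,0,0]]' --fingers '[1,1,1]'

```text
time: 25.25
position: [0.5286, -0.0368, 0.0604]
tool_rot: [2.572, 1.801, -0.013]
ft_force: [-6.1, -10.7, 6.1]
grip_width: 0.003
grip_force: 6.0
```

Call:
apply_moves --dp '[[-0.01,0,0],[-0.02,0,-0.01],[-0.02,0,-0.04],[-0.04,0,-0.04],[-0.04,0,0],[-0.04,0,0],[-0.04,0,0],[-0.04,0,0],[0,0,0]]' --twist '[[0,0,0],[0,0,0],[0,0,0],[0,0,0],[0,0,0],[0,0,0],[0,0,0],[0,0,0],[0,0,0]]' --fingers '[1,1,1,1,1,1,1,1,1]'

```text
time: 26.15
position: [0.4451, -0.2683, 0.1456]
tool_rot: [2.579, 1.794, -0.002]
ft_force: [0.3, 0.0, -0.3]
grip_width: 0.003
grip_force: 0.0
```

```bash
python3 - <<'E'
from h import *
s=get_image('side');t=get_image('top')
cv2.imwrite('pics/m5.png',np.hstack([crop(s,220,145,80,65,5),crop(t,225,165,80,65,5)])[:,:,::-1])
c,sz,a,b=rect('top',t,(225,170,80,60),(0,60,0),(20,255,90),.0685);w=c/1000-O;print(np.round([w@X*1000,w@Y*1000],1),sz,a)
E
```

```text
[-0.5 61.3] [117.5 128.7] 70.5
```

View pics/m5.png

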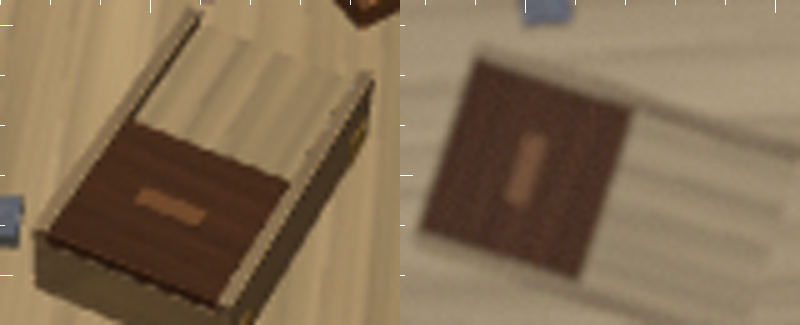

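The cover is flush with the +y end, its centre measured at chest y 61 mm (62 expected when shut), and the push met a hard stop. The robot is clear of everything.

```bash
python3 -c "
from bench import ctrl
print(ctrl.close_job())"
```

```text
the job is handed in; nothing more can be done
None
```

I put the red and yellow stamps in their own slots, slid the cover fully shut and handed the job in at about 26 s; the hand-in returned no verdict.

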